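Sort drive parts into their nests

ROBOT

A 7-joint arm with a two-finger parallel gripper is mounted at the origin on a cart in front of the work surface, level with it; the furniture and walls round the work are solid. World frame = base frame: x ahead of the robot, y to its left, z up, the work surface at z = 0. Lengths are in m, angles in rad, forces in N, time in s.
With the tool pointing down it reaches from about 0.4 to 0.75 m from the base axis. Payload 19.5 kg.
Tool frame: the origin (TCP) lies at the very end of the fingers, on their centre line; the grasp point (between the pads) lies 19 mm behind it; z points along the fingers, y is the line along which they close (so a half turn about z gives the same grasp; the last joint's range is limited). The gripper opens to 85 mm and grips with 20 to 120 N. Pads are 22 mm wide; open, the fingers measure 114 mm over their backs; the gripper's body (76 mm by 85 mm) begins 54 mm behind the grasp point. The pads swing forward as they close: fully open they stand 13 mm farther back than shut.
Start: joints at [1.136, 0.707, -0.028, 1.485, 0.022, 0.951, -0.075], TCP at [0.22, -0.531, 0.231] pointing down, gripper open.
Joint ranges: [-2.71, 2.71], [-0.32, 2.16], [-1.57, 1.52], [0, 2.45], [-1.46, 4.6], [0, 2.02], [-2.83, 2.83]. Speed limits (rad/s): [1.89, 1.89, 2.57, 2.57, 3.01, 3.01, 3.01].

INTERFACE

Orientations are given as a 3x3 rotation matrix whose columns are the frame's x, y, z axes.
In Python, from rig import env gives the robot as it stands.
- The arm moves only by the shell command python3 -m creep 'ROWS'. ROWS is a JSON object whose one key "deltas" holds a list of rows, each an object of numbers: "ax", "ay", "az": the turn, a rotation vector about the tool's x, y, z in rad; "x", "y", "z": the shift along the tool's x, y, z in cm; "fingers": the opening, from 0 (shut) to 1 (fully open). A call has 1 to 12 rows; each row is the pose to reach, as a shift and turn from the pose commanded when the call began, along the tool's axes at that moment; what a row does not reach only later rows make up. A row lasts 1/12 s, in which the tool goes at most 41.7 mm and 7.16 degrees, less where a joint would pass 70% of its speed; a pose out of reach is approached as far as the arm can. A call with a gripper value outside its range is refused whole. The fingers move at their own pace and stop on an object; the grip force is fixed at half the most. Time passes only in rows, so rows that repeat a pose let the fingers close. It gives the time, the measured TCP pose, the force, the opening and the grip force at its end, in the units of the state.
- env.sense(): the state, without advancing time (a new reading comes with each control period).
- env.get_image(name): name is "side" or "top"; returns a dict with "image" (480x640x3 uint8, red, green, blue), "fov_y" (degrees; the focal length in pixels is half the picture's height over the tangent of half this angle, whatever the lens; pixels are square), "cx", "cy" (the principal point, pixels), "R" (3x3) and "t" (3): a world point X has camera coordinates R X + t. Camera axes: x right, y down, z forward; pixel columns grow to the right and rows downward; lengths in m; the calibration is good to about 2 mm. A picture is of the moment at which its call begins. There is no depth.
- env.sign_off(): hands the job in; it is judged then, once.
Trained networks look in a picture, given as the dict that the camera call returned (one of the last four; its "shot" number tells which), for a name from the list of things; names that differ only in an ending like _2 or _b are one class to them, and where a whole thing is asked for, a point or a joint stands for the part that bears it (a point fixed in the world has none). Each returns a list of dicts, best first, with "conf" (0 to 1); they miss things now and then, are a little off and sometimes report something else, mostly with a low value. They report only what shows in the picture. A call takes as long as a camera call. They do not tell look-alikes from the thing itself.
- env.boxes_of(picture, name): "point" ([x, y, z] in m, in the coordinates of the camera as it stood for that picture, good to about 4 mm: the middle of the surface that is visible of it).
- env.trace(picture, name): "mask" (480x640 bool, what is visible of it).
The state is a dict: "clock": time; "qpos": joint angles; "joint_velocities": joint speeds; "effort": joint torques, N m; "ee_pos": TCP position; "ee_rot": TCP orientation; "ft_force": force on the tool from outside, world axes, zero at the start; "moment": the same for the moment, N m; "finger_gap": finger opening in m; "finger_force": force on a finger pad.
Only numpy, scipy, OpenCV 4.12 (cv2) and the standard library are available. Lean on these libraries where they do the work, as an engineer would, in place of code of your own. Each camera call takes 0.05 s, during which the arm holds its last target. There are 200 camera calls.

TASK

Kit the four parts from the drive job (circuit board, black adapter, magnet on its steel plate, round clamp disc): put each into the nest whose black outline has its shape and size: right side up, flat on the nest's floor inside the lip, lengthwise along the outline (either way round), and let go. Do not touch or shift the open hard drive with the bare platter.

Things in the scene. Friction and masses are not known exactly. Their poses are not given: they have to be found in the camera images.
- board: Green circuit board with a black connector strip along one long edge, 61 x 98 mm. Origin: centre of the underside; x along the short side, y along the long side, z up. The board is 7 mm high from x = -30 to +16 mm and the connector 10 mm high from x = +16 to +27 mm; take it across x (57 mm wide, middle of the grip at x = -1.5 mm). About 45 g. Starts flat on the bench.
- adapter: Black adapter box, 42 x 74 x 16 mm, rounded, with a small green lamp. Origin: centre of the underside; x along the short side (42 mm), y along the long side, z up. The solid body runs from y = -37 to +31 mm. Take it across x. About 50 g. Starts flat on the bench.
- magnet: Small bright steel yoke plate with an arc-shaped magnet block on it, 20 x 46 x 9 mm; the plate is 4 mm thick and 20 mm wide, the block on it 15 mm wide (x = -9 to +6 mm). No magnetic pull. Origin: centre of the underside; x along the short side, y along the long side, z up. Take it across x. About 60 g. Starts flat on the bench.
- disc: Round aluminium clamp disc with scalloped edge, 47 mm across, 10 mm high. Origin: centre of the underside, z up. About 50 g. Starts flat on the bench.
- nest_board: Fixed flat grey nest with a black rectangle 61 x 98 mm (the largest of the four) on it at the part's size, inside a broken lip 3 mm high (6 mm play all round, gaps in the middle of each side for fingers). Outside 85 x 122 mm. Origin: centre of the underside; the floor the part lies on is at z = +4 mm, the lip's top at +7 mm; x along the short side, y along the long side.
- nest_adapter: Fixed flat grey nest with a black rectangle 42 x 74 mm (middle-sized) on it at the part's size, inside a broken lip 3 mm high (6 mm play all round, gaps in the middle of each side for fingers). Outside 66 x 98 mm. Origin: centre of the underside; the floor the part lies on is at z = +4 mm, the lip's top at +7 mm; x along the short side, y along the long side.
- nest_magnet: Fixed flat grey nest with a black rectangle 20 x 46 mm (the smallest of the four) on it at the part's size, inside a broken lip 3 mm high (6 mm play all round, gaps in the middle of each side for fingers). Outside 44 x 70 mm. Origin: centre of the underside; the floor the part lies on is at z = +4 mm, the lip's top at +7 mm; x along the short side, y along the long side.
- nest_disc: Fixed flat grey nest with a black circle 47 mm across on it at the part's size, inside a broken lip 3 mm high (6 mm play all round, gaps for fingers). Outside 71 mm across. Origin: centre of the underside; the floor the part lies on is at z = +4 mm, the lip's top at +7 mm; the four gaps in the lip lie on its x and y axes.
- open_drive: Open hard drive with bare bright platter, 108 x 147 x 26 mm, loose on the bench at the right. To be left alone. Origin: centre of the underside.
There are look-alikes about, which are no part of the job. Of the things shaped like the adapter, the black one is meant.

How it is judged:
By the outcome, as a careful person would: the job done as asked, in the order asked, and still so for the second after the job is handed in, with the robot touching nothing.
It also fails if it takes over 99 s, if anything falls off the work surface, if the arm or the gripper's body presses on something with over 40 N, if the wrist force passes 120 N, or if a joint passes its speed limit or range.

## Working session

There is one attempt and no reset: what is moved stays moved. The work goes in short steps, Python scripts to look and compute and a shell command to move; the robot and the scene stay as the last step left them, time stands still between calls to the robot, and variables do not carry over. Pictures are saved under pics/ and viewed, at most 14 in all, crops included, and the job is handed in when it is done.

```bash
mkdir -p pics; ls; python3 - <<'E'
from rig import env
import cv2,json
for n in("top","side"):
    p=env.get_image(n); cv2.imwrite(f"pics/{n}0.png",p["image"][:,:,::-1])
    print(n,p["fov_y"],p["cx"],p["cy"],p["R"],p["t"])
    for k in("board","adapter","magnet","disc","nest_board","nest_adapter","nest_magnet","nest_disc","open_drive"):
        for d in env.boxes_of(p,k)[:4]:
            import numpy as np
            R=np.array(p["R"]);t=np.array(p["t"]);c=np.array(d["point"])
            f=240/np.tan(np.radians(p["fov_y"]/2))
            print(k,round(d["conf"],2),(R.T@(c-t)).round(3),(c[:2]/c[2]*f+[p["cx"],p["cy"]]).round())
s=env.sense();print(s)
E
```

```text
pics
top 42.87014092663569 324.1949060162134 230.24891161787542 [[-0.0019195  -0.99995703 -0.00906963]
 [-0.9989396   0.00233459 -0.04598081]
 [ 0.04600001  0.00897175 -0.99890115]] [-0.05318116  0.50046338  1.65065221]
board 0.74 [ 0.383 -0.304  0.009] [416. 273.]
adapter 0.71 [0.524 0.116 0.022] [261. 221.]
disc 0.74 [ 0.431 -0.091  0.007] [338. 256.]
disc 0.55 [0.659 0.146 0.006] [251. 173.]
nest_board 0.96 [ 0.636 -0.123  0.004] [349. 181.]
nest_adapter 0.61 [0.562 0.356 0.007] [174. 208.]
nest_magnet 0.63 [ 0.551 -0.382  0.004] [444. 212.]
nest_disc 0.83 [0.654 0.145 0.002] [252. 175.]
open_drive 0.85 [ 0.38  -0.483  0.024] [484. 275.]
side 47.96346703714915 319.9428218479111 243.67094346263085 [[ 0.97775844 -0.20958414 -0.0079319 ]
 [-0.13481628 -0.59907887 -0.78925856]
 [ 0.16066424  0.77277357 -0.61400978]] [-0.51178342  0.08376803  1.65153829]
board 0.62 [ 0.381 -0.307  0.006] [292. 321.]
adapter 0.72 [0.525 0.112 0.018] [313. 223.]
adapter 0.65 [ 0.433 -0.096  0.009] [297. 269.]
adapter 0.6 [0.422 0.062 0.017] [286. 236.]
magnet 0.55 [0.345 0.293 0.005] [254. 204.]
disc 0.5
[... 562 characters left out ...]
 ]), 'joint_velocities': array([ 0.00025353, -0.00104984, -0.00267425,  0.0005555 , -0.00183973,
       -0.00039195, -0.0013939 ]), 'effort': array([-6.23167489e-04, -8.82989073e+01,  1.23392075e+00, -2.36373013e+01,
        1.71177427e-02,  2.17386514e-03,  4.10096320e-06]), 'ee_pos': array([ 0.22008672, -0.5311791 ,  0.23127479]), 'ee_rot': array([[ 9.23846458e-01,  3.82763271e-01, -3.48957873e-05],
       [ 3.82763273e-01, -9.23846452e-01,  9.71448006e-05],
       [ 4.94511231e-06, -1.03103706e-04, -9.99999995e-01]]), 'ft_force': array([-0.5187358 ,  1.14695652, -0.44715569]), 'moment': array([ 0.02964416, -0.05576779,  0.04956371]), 'finger_force': 0.0, 'finger_gap': 0.08558105734395419}
```

```bash
cat > h.py <<'E'
from rig import env
import cv2,numpy as np
def cam(p):
    f=240/np.tan(np.radians(p["fov_y"]/2)); return np.array([[f,0,p["cx"]],[0,f,p["cy"]],[0,0,1]]),np.array(p["R"]),np.array(p["t"])
def ortho(p,z,x1,y1,w,h,s):
    """metric picture of plane z: up = +x, left = +y; pixel (u,v) -> x=x1-v*s, y=y1-u*s"""
    K,R,t=cam(p)
    A=np.array([[0,-s,x1],[-s,0,y1],[0,0,1.]])
    H=K@np.column_stack([R[:,0],R[:,1],R[:,2]*z+t])@A
    return cv2.warpPerspective(p["image"],H,(w,h),flags=cv2.INTER_CUBIC|cv2.WARP_INVERSE_MAP)
def save(n,im): cv2.imwrite(f"pics/{n}.png",im[:,:,::-1])
E
python3 - <<'E'
from h import *
p=env.get_image("top"); save("ortho",ortho(p,.005,.78,.5,800,400,.0014))
E
```

```text
(no output)
```

View pics/top0.png

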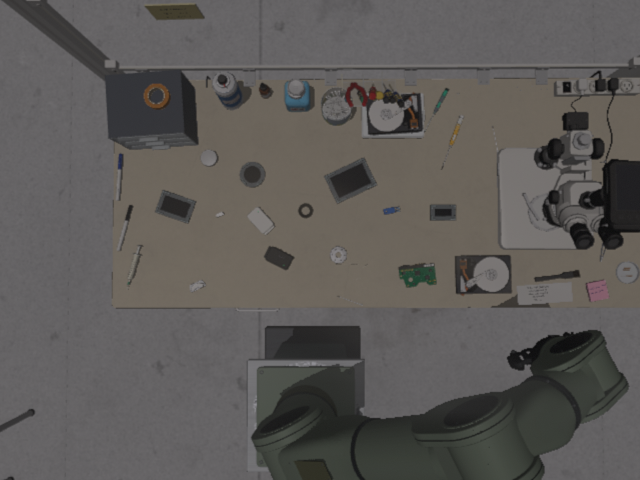

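View pics/ortho.png

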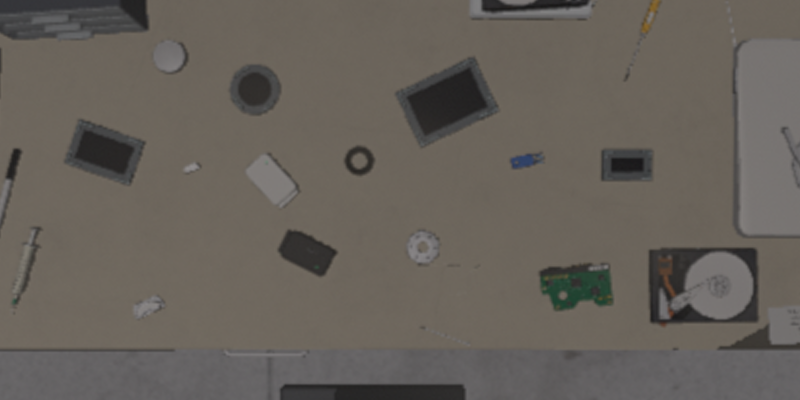

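View pics/side0.png

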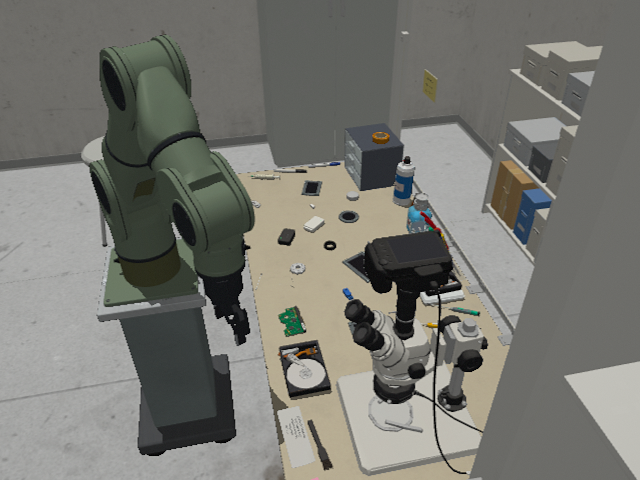

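```bash
python3 - <<'E'
from h import *
p=env.get_image("top"); q=env.get_image("side")
L=[("adapter",.427,.07,.016),("magnet",.352,.291,.006),("board",.38,-.308,.007),("disc",.434,-.092,.010)]
N=[("nest_board",.64,-.126),("nest_adapter",.567,.353),("nest_magnet",.549,-.378),("nest_disc",.655,.143)]
s=.0004;w=266;h=300
tiles=[]
for n,x,y,z in L: tiles.append(ortho(p,z,x+h/2*s,y+w/2*s,w,h,s))
tiles.insert(2,ortho(q,.006,.352+h/2*s,.291+w/2*s,w,h,s)); tiles.append(ortho(p,.01,.70+h/2*s,.262+w/2*s,w,h,s))
m=np.vstack([np.hstack(tiles[:3]),np.hstack(tiles[3:])]); m=np.clip(m*1.6,0,255).astype(np.uint8); save("parts",m)
def rect(img,x1,y1,thr,minA=800):
    b=(img.max(2)<thr).astype(np.uint8)
    c=[c for c in cv2.findContours(b,cv2.RETR_EXTERNAL,2)[0] if cv2.contourArea(c)>minA]
    out=[]
    for c in c:
        (u,v),(a,bb),an=cv2.minAreaRect(c); box=cv2.boxPoints(((u,v),(a,bb),an))
        e=max([box[1]-box[0],box[2]-box[1]],key=np.linalg.norm); d=np.degrees(np.arctan2(-e[0],-e[1]))%180
        out.append((round(x1-v*s,4),round(y1-u*s,4),"long axis deg from +x",round(d,1),round(a*s*1000),round(bb*s*1000)))
    return out
for n,x,y in N:
    h=w=340
    for img,cn in((p,"top"),(q,"side")):
        for thr in (45,60):
            print(n,cn,thr,rect(ortho(img,.004,x+h/2*s,y+w/2*s,w,h,s),x+h/2*s,y+w/2*s,thr))
print("adapter",rect(ortho(p,.014,.427+.06,.07+.06,300,300,s),.487,.13,60),rect(ortho(q,.016,.487,.13,300,300,s),.487,.13,60))
def g(img,z,x,y,fn,n):
    o=ortho(img,z,x+.07,y+.07,350,350,s); b=fn(o.astype(int)).astype(np.uint8); print(n,rect(255*(1-b[...,None].repeat(3,2)),x+.07,y+.07,100))
for im in(p,q):
  g(im,.006,.38,-.308,lambda o:(o[...,1]>o[...,0]+15),"board green")
  for n,x,y,z in L:
    if n!="adapter":
        for d in env.trace(im,n)[:4]:
            K,R,t=cam(im); m=d["mask"].astype(np.uint8)*255; f=dict(im); f["image"]=np.repeat(m[...,None],3,2)
            print(n,round(d["conf"],2),m.sum()//255,rect(255-ortho(f,z,x+.07,y+.07,350,350,s),x+.07,y+.07,128))
E
```

```text
nest_board top 45 [(0.6384, -0.1259, 'long axis deg from +x', np.float32(115.2), 59, 96)]
nest_board top 60 [(0.6386, -0.1256, 'long axis deg from +x', np.float32(114.6), 63, 101)]
nest_board side 45 [(0.655, -0.1361, 'long axis deg from +x', np.float32(110.8), 88, 145), (0.6916, -0.1235, 'long axis deg from +x', np.float32(141.3), 20, 31)]
nest_board side 60 [(0.649, -0.1258, 'long axis deg from +x', np.float32(90.0), 118, 136)]
nest_adapter top 45 [(0.5679, 0.3547, 'long axis deg from +x', np.float32(70.5), 72, 40)]
nest_adapter top 60 [(0.5677, 0.3545, 'long axis deg from +x', np.float32(70.4), 77, 44)]
nest_adapter side 45 [(0.5678, 0.3592, 'long axis deg from +x', np.float32(70.1), 73, 40)]
nest_adapter side 60 [(0.5677, 0.3593, 'long axis deg from +x', np.float32(70.0), 76, 42)]
nest_magnet top 45 [(0.5496, -0.3778, 'long axis deg from +x', np.float32(90.0), 19, 44)]
nest_magnet top 60 [(0.5494, -0.3782, 'long axis deg from +x', np.float32(90.0), 22, 48)]
nest_magnet side 45 [(0.566, -0.3778, 'long axis deg from +x', np.float32(90.0), 78, 136)]
nest_magnet side 60 [(0.5658, -0.
[... 525 characters left out ...]
axis deg from +x', np.float32(96.2), 49, 96)]
magnet 0.46 113 [(0.3503, 0.2933, 'long axis deg from +x', np.float32(117.0), 22, 45)]
board 0.86 707 [(0.3789, -0.3065, 'long axis deg from +x', np.float32(96.3), 63, 101)]
disc 0.44 206 [(0.4345, -0.0916, 'long axis deg from +x', np.float32(134.0), 46, 46)]
board green [(0.3741, -0.3035, 'long axis deg from +x', np.float32(95.7), 53, 101)]
magnet 0.59 32 [(0.3501, 0.294, 'long axis deg from +x', np.float32(110.9), 21, 46)]
board 0.74 382 []
board 0.59 566 [(0.3792, -0.3035, 'long axis deg from +x', np.float32(93.7), 66, 107)]
board 0.29 2156 []
disc 0.61 111 [(0.4323, -0.0917, 'long axis deg from +x', np.float32(79.3), 48, 40)]
disc 0.49 203 []
```

View pics/parts.png

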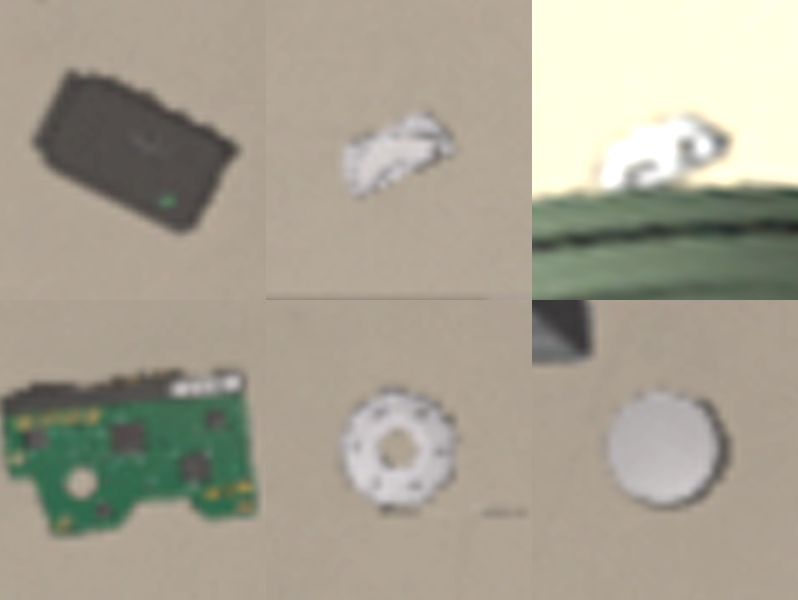

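Adapter: the black box (top px 279,257) is the one meant; the white box (261,221) is the look-alike. Disc: the scalloped one with a hole (338,256), not the plain cap (209,157) or the black ring (306,210). The magnet is at (198,286) and the board at (416,273). The crop confirms all of these. Side and top differ by about 3 mm in y, so I use the average.

```bash
cat > go.py <<'E'
import sys,numpy as np
from rig import env
# usage: go.py x y z closing_yaw_deg -> shift (cm, tool axes) and turn az
x,y,z,yaw=map(float,sys.argv[1:5]); s=env.sense(); R=np.array(s["ee_rot"]); a=np.radians(yaw)
T=np.array([[-np.sin(a),np.cos(a),0],[np.cos(a),np.sin(a),0],[0,0,-1]])
best=[]
from scipy.spatial.transform import Rotation as Q
Y=np.array([np.cos(a),np.sin(a),0]); 
for sg in(1,-1):
    y_=sg*Y; z_=np.array([0,0,-1.]); T=np.column_stack([np.cross(y_,z_),y_,z_]); best.append(Q.from_matrix(R.T@T).as_rotvec())
print("t",round(s["clock"],2),"pos",s["ee_pos"].round(4),"q7",s["qpos"][6].round(2),"gap",round(s["finger_gap"],4))
print("shift cm",(R.T@(np.array([x,y,z])-s["ee_pos"])*100).round(2),"turns",[b.round(3) for b in best])
E
python3 go.py .3775 -.305 .12 6.2
```

```text
t 1.45 pos [ 0.2201 -0.5312  0.2313] q7 -0.08 gap 0.0856
shift cm [ 23.2  -14.87  11.13] turns [array([-0.   , -0.   , -1.286]), array([-0.   ,  0.   ,  1.855])]
```

```bash
r='{"x":23.2,"y":-14.9,"z":11.1,"az":-1.286,"fingers":1}'; python3 -m creep '{"deltas":[{"x":23.2,"y":-14.9,"z":11.1,"az":-1.286,"fingers":1},{"x":23.2,"y":-14.9,"z":11.1,"az":-1.286,"fingers":1},{"x":23.2,"y":-14.9,"z":11.1,"az":-1.286,"fingers":1},{"x":23.2,"y":-14.9,"z":11.1,"az":-1.286,"fingers":1},{"x":23.2,"y":-14.9,"z":11.1,"az":-1.286,"fingers":1},{"x":23.2,"y":-14.9,"z":11.1,"az":-1.286,"fingers":1},{"x":23.2,"y":-14.9,"z":11.1,"az":-1.286,"fingers":1},{"x":23.2,"y":-14.9,"z":11.1,"az":-1.286,"fingers":1},{"x":23.2,"y":-14.9,"z":11.1,"az":-1.286,"fingers":1},{"x":23.2,"y":-14.9,"z":11.1,"az":-1.286,"fingers":1},{"x":23.2,"y":-14.9,"z":11.1,"az":-1.286,"fingers":1},{"x":23.2,"y":-14.9,"z":11.1,"az":-1.286,"fingers":1}]}'; python3 go.py .3775 -.305 -.0025 6.2
```

```text
t 1.45 pos [ 0.2201 -0.5312  0.2313] q7 -0.08 gap 0.0856
shift cm [ 23.2  -14.87  23.38] turns [array([-0.   , -0.   , -1.286]), array([-0.   ,  0.   ,  1.855])]$.deltas[0]: bad value
```

```bash
python3 -m creep '{"deltas":[{"ax":0.0,"ay":0.0,"az":-0.1,"x":2.0,"y":-1.3,"z":1.0,"fingers":1.0}]}'; python3 -m creep --help
```

```text
clock: 1.53
ee_pos: [0.2314, -0.5143, 0.2221]
ee_rot: [[0.884, 0.468, -0.001], [0.468, -0.884, -0.003], [-0.002, 0.003, -1.0]]
ft_force: [-0.1, -0.5, -0.2]
finger_gap: 0.0851
finger_force: 0.0invalid input: not JSON, or not a number
```

```bash
python3 go.py .3775 -.305 .12 6.2; python3 -m creep '{"deltas":[{"ax":0,"ay":0,"az":-1.186,"x":19.0,"y":-16.5,"z":10.2,"fingers":1},{"ax":0,"ay":0,"az":-1.186,"x":19.0,"y":-16.5,"z":10.2,"fingers":1}]}'
```

```text
t 1.53 pos [ 0.2314 -0.5143  0.2221] q7 -0.03 gap 0.0851
shift cm [ 22.73 -11.69  10.13] turns [array([ 1.000e-03,  4.000e-03, -1.192e+00]), array([ 4.000e-03, -1.000e-03,  1.949e+00])]
clock: 1.7
ee_pos: [0.2612, -0.4383, 0.1896]
ee_rot: [[0.733, 0.68, 0.001], [0.68, -0.733, -0.001], [0.0, 0.001, -1.0]]
ft_force: [0.6, -0.1, -0.6]
finger_gap: 0.0855
finger_force: 0.0
```

```bash
python3 go.py .3775 -.305 .12 6.2
```

```text
t 1.7 pos [ 0.2612 -0.4383  0.1896] q7 0.04 gap 0.0855
shift cm [17.59 -1.87  6.96] turns [array([ 0.001,  0.   , -0.931]), array([ 0.00e+00, -1.00e-03,  2.21e+00])]
```

```bash
python3 -m creep '{"deltas":[{"ax":0,"ay":0,"az":-0.931,"x":17.6,"y":-1.9,"z":7,"fingers":1},{"ax":0,"ay":0,"az":-0.931,"x":17.6,"y":-1.9,"z":7,"fingers":1},{"ax":0,"ay":0,"az":-0.931,"x":17.6,"y":-1.9,"z":7,"fingers":1},{"ax":0,"ay":0,"az":-0.931,"x":17.6,"y":-1.9,"z":7,"fingers":1},{"ax":0,"ay":0,"az":-0.931,"x":17.6,"y":-1.9,"z":7,"fingers":1},{"ax":0,"ay":0,"az":-0.931,"x":17.6,"y":-1.9,"z":7,"fingers":1},{"ax":0,"ay":0,"az":-0.931,"x":17.6,"y":-1.9,"z":7,"fingers":1},{"ax":0,"ay":0,"az":-0.931,"x":17.6,"y":-1.9,"z":7,"fingers":1},{"ax":0,"ay":0,"az":-0.931,"x":17.6,"y":-1.9,"z":7,"fingers":1},{"ax":0,"ay":0,"az":-0.931,"x":17.6,"y":-1.9,"z":7,"fingers":1},{"ax":0,"ay":0,"az":-0.931,"x":17.6,"y":-1.9,"z":7,"fingers":1},{"ax":0,"ay":0,"az":-0.931,"x":17.6,"y":-1.9,"z":7,"fingers":1}]}'; python3 go.py .3775 -.305 -.0025 6.2
```

```text
clock: 2.7
ee_pos: [0.3778, -0.3063, 0.12]
ee_rot: [[-0.101, 0.995, 0.0], [0.995, 0.101, -0.0], [-0.0, 0.0, -1.0]]
ft_force: [0.9, 0.1, -0.1]
finger_gap: 0.0853
finger_force: 0.0
t 2.7 pos [ 0.3778 -0.3063  0.12  ] q7 0.31 gap 0.0853
shift cm [ 0.14 -0.02 12.25] turns [array([ 0.   ,  0.   , -0.007]), array([ 0.   , -0.   ,  3.135])]
```

```bash
python3 - <<'E'
from h import *
q=env.get_image("side");p=env.get_image("top")
a=q["image"][230:400,220:380]; b=p["image"][200:370,340:500]
m=np.hstack([cv2.resize(a,(400,425),interpolation=2),cv2.resize(b,(400,425),interpolation=2)]); save("hov",m)
E
```

```text
(no output)
```

View pics/hov.png

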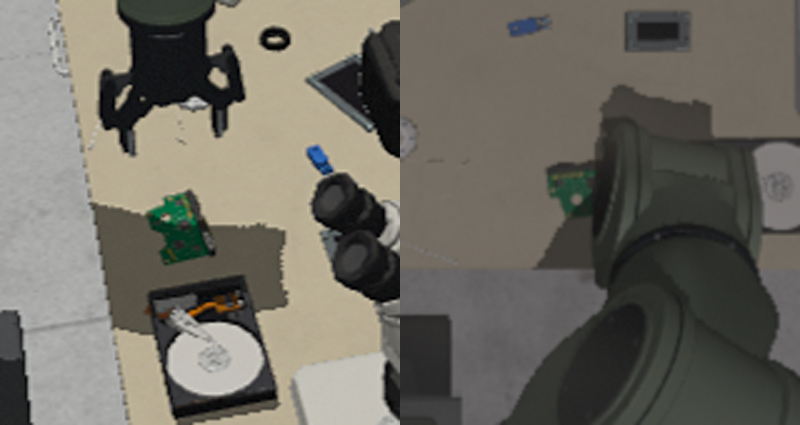

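The crop shows the open fingers above and straddling the board (left, tips near 125,150 and 222,135), so I descend.

```bash
python3 -m creep '{"deltas":[{"ax":0,"ay":0,"az":0,"x":0.1,"y":0,"z":3,"fingers":1},{"ax":0,"ay":0,"az":0,"x":0.1,"y":0,"z":6,"fingers":1},{"ax":0,"ay":0,"az":0,"x":0.1,"y":0,"z":9,"fingers":1},{"ax":0,"ay":0,"az":0,"x":0.1,"y":0,"z":10.5,"fingers":1},{"ax":0,"ay":0,"az":0,"x":0.1,"y":0,"z":11.5,"fingers":1},{"ax":0,"ay":0,"az":0,"x":0.1,"y":0,"z":12.2,"fingers":0.85},{"ax":0,"ay":0,"az":0,"x":0.1,"y":0,"z":12.2,"fingers":0.8},{"ax":0,"ay":0,"az":0,"x":0.1,"y":0,"z":12.2,"fingers":0.8},{"ax":0,"ay":0,"az":0,"x":0.1,"y":0,"z":12.2,"fingers":0.8}]}'
```

```text
clock: 3.55
ee_pos: [0.378, -0.3056, -0.0011]
ee_rot: [[-0.102, 0.995, 0.001], [0.995, 0.102, -0.001], [-0.001, 0.001, -1.0]]
ft_force: [0.3, -0.5, 0.1]
finger_gap: 0.0683
finger_force: 0.0
```

```bash
python3 -m creep '{"deltas":[{"ax":0,"ay":0,"az":0,"x":0,"y":0,"z":0,"fingers":0.5},{"ax":0,"ay":0,"az":0,"x":0,"y":0,"z":0,"fingers":0.5},{"ax":0,"ay":0,"az":0,"x":0,"y":0,"z":0,"fingers":0.5},{"ax":0,"ay":0,"az":0,"x":0,"y":0,"z":0,"fingers":0.5},{"ax":0,"ay":0,"az":0,"x":0,"y":0,"z":0,"fingers":0.5},{"ax":0,"ay":0,"az":0,"x":0,"y":0,"z":0,"fingers":0.5}]}'
```

```text
clock: 4.05
ee_pos: [0.3782, -0.3056, -0.0007]
ee_rot: [[-0.103, 0.995, 0.002], [0.995, 0.103, -0.001], [-0.001, 0.001, -1.0]]
ft_force: [-1.7, 2.3, 20.8]
finger_gap: 0.0548
finger_force: 59.2
```

```bash
python3 -m creep '{"deltas":[{"ax":0,"ay":0,"az":0,"x":0,"y":0,"z":-1,"fingers":0.5},{"ax":0,"ay":0,"az":0,"x":0,"y":0,"z":-3,"fingers":0.5},{"ax":0,"ay":0,"az":0,"x":0,"y":0,"z":-6,"fingers":0.5},{"ax":0,"ay":0,"az":0,"x":0,"y":0,"z":-8,"fingers":0.5},{"ax":0,"ay":0,"az":0,"x":0,"y":0,"z":-8,"fingers":0.5},{"ax":0,"ay":0,"az":0,"x":0,"y":0,"z":-8,"fingers":0.5}]}'; python3 go.py .637 -.124 .08 25; python3 - <<'E'
from h import *
q=env.get_image("side")
a=q["image"][200:350,220:420]
save("held",cv2.resize(a,(800,600),interpolation=2))
E
```

```text
clock: 4.55
ee_pos: [0.378, -0.3058, 0.0794]
ee_rot: [[-0.102, 0.995, 0.002], [0.995, 0.102, -0.001], [-0.002, 0.002, -1.0]]
ft_force: [0.4, 0.5, -0.7]
finger_gap: 0.0542
finger_force: 63.3
t 4.55 pos [ 0.378  -0.3058  0.0794] q7 0.26 gap 0.0542
shift cm [15.44 27.63 -0.04] turns [array([ 0.002,  0.002, -0.334]), array([ 3.000e-03, -2.000e-03,  2.808e+00])]
```

View pics/held.png

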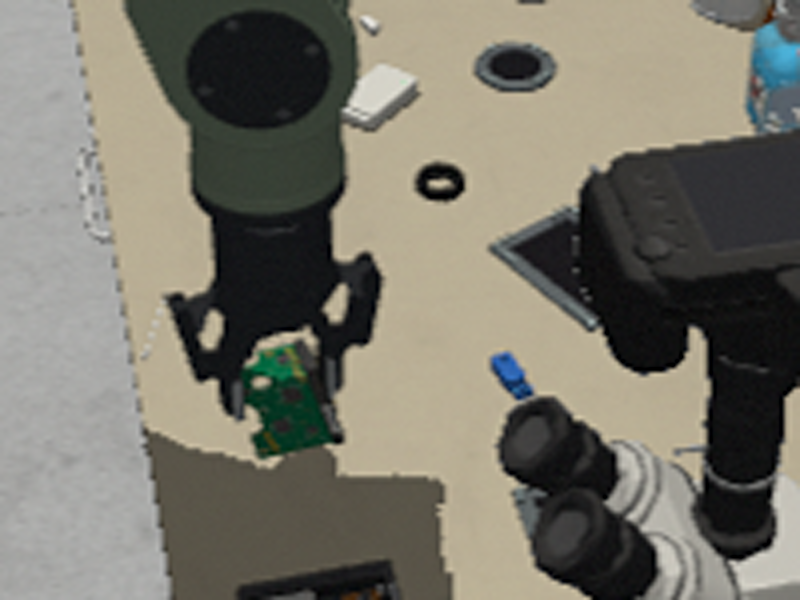

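The board is held between the fingers (image 290,390) and clear of the drive. Next I carry it over its nest.

```bash
python3 -m creep '{"deltas":[{"ax":0,"ay":0,"az":-0.08,"x":1.9,"y":3.4,"z":0,"fingers":0.5},{"ax":0,"ay":0,"az":-0.16,"x":3.8,"y":6.9,"z":0,"fingers":0.5},{"ax":0,"ay":0,"az":-0.24,"x":5.7,"y":10.3,"z":0,"fingers":0.5},{"ax":0,"ay":0,"az":-0.334,"x":7.6,"y":13.7,"z":0,"fingers":0.5},{"ax":0,"ay":0,"az":-0.334,"x":9.5,"y":17.1,"z":0,"fingers":0.5},{"ax":0,"ay":0,"az":-0.334,"x":11.5,"y":20.5,"z":0,"fingers":0.5},{"ax":0,"ay":0,"az":-0.334,"x":13.4,"y":24,"z":0,"fingers":0.5},{"ax":0,"ay":0,"az":-0.334,"x":15,"y":26.8,"z":0,"fingers":0.5},{"ax":0,"ay":0,"az":-0.334,"x":15.4,"y":27.6,"z":0,"fingers":0.5},{"ax":0,"ay":0,"az":-0.334,"x":15.4,"y":27.6,"z":0,"fingers":0.5},{"ax":0,"ay":0,"az":-0.334,"x":15.4,"y":27.6,"z":0,"fingers":0.5}]}'; python3 go.py .637 -.1245 .005 25
```

```text
clock: 5.52
ee_pos: [0.6359, -0.1235, 0.0769]
ee_rot: [[-0.424, 0.906, -0.002], [0.906, 0.424, -0.0], [0.001, -0.002, -1.0]]
ft_force: [0.5, -0.5, -1.2]
finger_gap: 0.0547
finger_force: 63.4
t 5.52 pos [ 0.6359 -0.1235  0.0769] q7 0.27 gap 0.0547
shift cm [-0.15  0.07  7.19] turns [array([-0.002, -0.001,  0.001]), array([ 1.00e-03, -3.00e-03, -3.14e+00])]
```

```bash
python3 -m creep '{"deltas":[{"ax":0,"ay":0,"az":0,"x":-0.1,"y":0.1,"z":2,"fingers":0.5},{"ax":0,"ay":0,"az":0,"x":-0.1,"y":0.1,"z":4,"fingers":0.5},{"ax":0,"ay":0,"az":0,"x":-0.1,"y":0.1,"z":5.5,"fingers":0.5},{"ax":0,"ay":0,"az":0,"x":-0.1,"y":0.1,"z":6.3,"fingers":0.5},{"ax":0,"ay":0,"az":0,"x":-0.1,"y":0.1,"z":6.8,"fingers":0.5},{"ax":0,"ay":0,"az":0,"x":-0.1,"y":0.1,"z":7.1,"fingers":0.5},{"ax":0,"ay":0,"az":0,"x":-0.1,"y":0.1,"z":7.1,"fingers":0.5},{"ax":0,"ay":0,"az":0,"x":-0.1,"y":0.1,"z":7.1,"fingers":0.5}]}';python3 go.py .637 -.1245 .004 25
```

```text
clock: 6.18
ee_pos: [0.638, -0.1243, 0.0076]
ee_rot: [[-0.423, 0.906, 0.001], [0.906, 0.423, -0.0], [-0.0, 0.001, -1.0]]
ft_force: [0.3, 0.9, -0.0]
finger_gap: 0.0546
finger_force: 63.4
t 6.18 pos [ 0.638  -0.1243  0.0076] q7 0.25 gap 0.0546
shift cm [ 0.02 -0.1   0.36] turns [array([0.001, 0.   , 0.001]), array([-0.000e+00,  1.000e-03, -3.141e+00])]
```

```bash
python3 -m creep '{"deltas":[{"ax":0,"ay":0,"az":0,"x":0,"y":-0.1,"z":0.2,"fingers":0.5},{"ax":0,"ay":0,"az":0,"x":0,"y":-0.1,"z":0.3,"fingers":0.5},{"ax":0,"ay":0,"az":0,"x":0,"y":-0.1,"z":0.3,"fingers":0.5}]}'
```

```text
clock: 6.43
ee_pos: [0.6368, -0.1247, 0.0041]
ee_rot: [[-0.423, 0.906, 0.0], [0.906, 0.423, -0.0], [-0.0, 0.0, -1.0]]
ft_force: [0.2, 0.3, -1.4]
finger_gap: 0.0544
finger_force: 63.4
```

```bash
python3 -m creep '{"deltas":[{"ax":0,"ay":0,"az":0,"x":0,"y":0,"z":0.05,"fingers":0.66},{"ax":0,"ay":0,"az":0,"x":0,"y":0,"z":0.05,"fingers":0.7},{"ax":0,"ay":0,"az":0,"x":0,"y":0,"z":0.05,"fingers":0.78},{"ax":0,"ay":0,"az":0,"x":0,"y":0,"z":0.05,"fingers":0.78},{"ax":0,"ay":0,"az":0,"x":0,"y":0,"z":0,"fingers":0.78},{"ax":0,"ay":0,"az":0,"x":0,"y":0,"z":-1,"fingers":0.78},{"ax":0,"ay":0,"az":0,"x":0,"y":0,"z":-3,"fingers":0.9},{"ax":0,"ay":0,"az":0,"x":0,"y":0,"z":-6,"fingers":1},{"ax":0,"ay":0,"az":0,"x":0,"y":0,"z":-10,"fingers":1},{"ax":0,"ay":0,"az":0,"x":0,"y":0,"z":-10,"fingers":1}]}'; python3 go.py .4278 .07 .11 -26.6
```

```text
clock: 7.27
ee_pos: [0.6395, -0.1247, 0.1115]
ee_rot: [[-0.423, 0.906, 0.009], [0.906, 0.423, -0.001], [-0.005, 0.008, -1.0]]
ft_force: [1.2, -0.5, 1.5]
finger_gap: 0.0854
finger_force: 0.0
t 7.27 pos [ 0.6395 -0.1247  0.1115] q7 0.29 gap 0.0854
shift cm [ 26.6  -10.96  -0.05] turns [array([0.009, 0.001, 0.901]), array([-1.000e-03,  1.100e-02, -2.241e+00])]
```

```bash
python3 -m creep '{"deltas":[{"ax":0,"ay":0,"az":0.09,"x":3,"y":-1.2,"z":0,"fingers":1},{"ax":0,"ay":0,"az":0.18,"x":6,"y":-2.5,"z":0,"fingers":1},{"ax":0,"ay":0,"az":0.27,"x":9,"y":-3.7,"z":0,"fingers":1},{"ax":0,"ay":0,"az":0.37,"x":12,"y":-5,"z":0,"fingers":1},{"ax":0,"ay":0,"az":0.47,"x":15,"y":-6.2,"z":0,"fingers":1},{"ax":0,"ay":0,"az":0.57,"x":18,"y":-7.4,"z":0,"fingers":1},{"ax":0,"ay":0,"az":0.67,"x":21,"y":-8.6,"z":0,"fingers":1},{"ax":0,"ay":0,"az":0.77,"x":24,"y":-9.9,"z":0,"fingers":1},{"ax":0,"ay":0,"az":0.87,"x":26,"y":-10.7,"z":0,"fingers":1},{"ax":0,"ay":0,"az":0.901,"x":26.6,"y":-11,"z":0,"fingers":1},{"ax":0,"ay":0,"az":0.901,"x":26.6,"y":-11,"z":0,"fingers":1},{"ax":0,"ay":0,"az":0.901,"x":26.6,"y":-11,"z":0,"fingers":1}]}'; python3 go.py .4278 .071 .004 -26.6;  python3 - <<'E'
from h import *
p=env.get_image("top")
o=ortho(p,.006,.6385+.09,-.1245+.12,600,450,.0004)
save("nb",cv2.convertScaleAbs(o,alpha=1.6))
E
```

```text
clock: 8.27
ee_pos: [0.4253, 0.0696, 0.1043]
ee_rot: [[0.446, 0.895, 0.001], [0.895, -0.446, 0.0], [0.001, 0.001, -1.0]]
ft_force: [0.2, -0.6, -0.5]
finger_gap: 0.0856
finger_force: 0.0
t 8.27 pos [0.4253 0.0696 0.1043] q7 -0.75 gap 0.0856
shift cm [ 0.23  0.15 10.03] turns [array([ 0.001, -0.001,  0.002]), array([ 1.000e-03,  1.000e-03, -3.139e+00])]
```

View pics/nb.png

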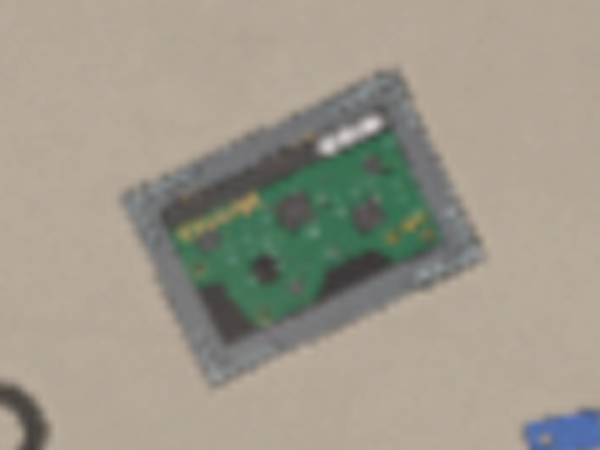

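The board lies flat, centred on its outline inside the lip (centre about 300,225). Next is the adapter.

```bash
python3 -m creep '{"deltas":[{"ax":0,"ay":0,"az":0,"x":0.2,"y":0.15,"z":2,"fingers":1},{"ax":0,"ay":0,"az":0,"x":0.2,"y":0.15,"z":5,"fingers":1},{"ax":0,"ay":0,"az":0,"x":0.2,"y":0.15,"z":7.5,"fingers":1},{"ax":0,"ay":0,"az":0,"x":0.2,"y":0.15,"z":9.2,"fingers":0.8},{"ax":0,"ay":0,"az":0,"x":0.2,"y":0.15,"z":10,"fingers":0.65},{"ax":0,"ay":0,"az":0,"x":0.2,"y":0.15,"z":10.2,"fingers":0.6},{"ax":0,"ay":0,"az":0,"x":0.2,"y":0.15,"z":10.2,"fingers":0.35},{"ax":0,"ay":0,"az":0,"x":0.2,"y":0.15,"z":10.2,"fingers":0.35},{"ax":0,"ay":0,"az":0,"x":0.2,"y":0.15,"z":10.2,"fingers":0.35},{"ax":0,"ay":0,"az":0,"x":0.2,"y":0.15,"z":10.2,"fingers":0.35},{"ax":0,"ay":0,"az":0,"x":0.2,"y":0.15,"z":10.2,"fingers":0.35},{"ax":0,"ay":0,"az":0,"x":0.2,"y":0.15,"z":10.2,"fingers":0.35}]}'
```

```text
clock: 9.32
ee_pos: [0.4283, 0.0712, 0.0032]
ee_rot: [[0.447, 0.894, -0.001], [0.894, -0.447, 0.0], [-0.0, -0.001, -1.0]]
ft_force: [0.5, 0.0, 9.6]
finger_gap: 0.0404
finger_force: 61.5
```

```bash
python3 -m creep '{"deltas":[{"ax":0,"ay":0,"az":0,"x":0,"y":0,"z":-1,"fingers":0.35},{"ax":0,"ay":0,"az":0,"x":0,"y":0,"z":-4,"fingers":0.35},{"ax":0,"ay":0,"az":0,"x":0,"y":0,"z":-7,"fingers":0.35},{"ax":0,"ay":0,"az":0,"x":0,"y":0,"z":-8,"fingers":0.35},{"ax":0,"ay":0,"az":0,"x":0,"y":0,"z":-8,"fingers":0.35}]}'; python3 go.py .5678 .3565 .083 -19.6
```

```text
clock: 9.73
ee_pos: [0.4289, 0.0713, 0.0855]
ee_rot: [[0.448, 0.894, 0.002], [0.894, -0.448, 0.001], [0.001, 0.001, -1.0]]
ft_force: [0.1, 0.2, -1.0]
finger_gap: 0.0403
finger_force: 60.9
t 9.73 pos [0.4289 0.0713 0.0855] q7 -0.72 gap 0.0403
shift cm [31.72 -0.35  0.29] turns [array([ 0.001, -0.001, -0.122]), array([-2.00e-03, -2.00e-03,  3.02e+00])]
```

```bash
python3 -m creep '{"deltas":[{"ax":0,"ay":0,"az":-0.03,"x":3,"y":0,"z":0,"fingers":0.35},{"ax":0,"ay":0,"az":-0.06,"x":6.5,"y":-0.1,"z":0,"fingers":0.35},{"ax":0,"ay":0,"az":-0.09,"x":10,"y":-0.2,"z":0,"fingers":0.35},{"ax":0,"ay":0,"az":-0.122,"x":13.5,"y":-0.2,"z":0,"fingers":0.35},{"ax":0,"ay":0,"az":-0.122,"x":17,"y":-0.3,"z":0,"fingers":0.35},{"ax":0,"ay":0,"az":-0.122,"x":20.5,"y":-0.35,"z":0,"fingers":0.35},{"ax":0,"ay":0,"az":-0.122,"x":24,"y":-0.35,"z":0,"fingers":0.35},{"ax":0,"ay":0,"az":-0.122,"x":27.5,"y":-0.35,"z":0,"fingers":0.35},{"ax":0,"ay":0,"az":-0.122,"x":30.5,"y":-0.35,"z":0,"fingers":0.35},{"ax":0,"ay":0,"az":-0.122,"x":31.7,"y":-0.35,"z":0,"fingers":0.35},{"ax":0,"ay":0,"az":-0.122,"x":31.7,"y":-0.35,"z":0,"fingers":0.35},{"ax":0,"ay":0,"az":-0.122,"x":31.7,"y":-0.35,"z":0,"fingers":0.35}]}'; python3 go.py .5678 .3565 .0075 -19.6
```

```text
clock: 10.73
ee_pos: [0.5663, 0.356, 0.0815]
ee_rot: [[0.335, 0.942, -0.003], [0.942, -0.335, -0.001], [-0.002, -0.002, -1.0]]
ft_force: [-0.2, -0.8, -0.3]
finger_gap: 0.0401
finger_force: 60.9
t 10.73 pos [0.5663 0.356  0.0815] q7 -0.92 gap 0.0401
shift cm [0.12 0.14 7.4 ] turns [array([-0.002,  0.002,  0.001]), array([-3.000e-03, -4.000e-03, -3.141e+00])]
```

```bash
python3 -m creep '{"deltas":[{"ax":0,"ay":0,"az":0,"x":0.1,"y":0.05,"z":2,"fingers":0.35},{"ax":0,"ay":0,"az":0,"x":0.1,"y":0.05,"z":4,"fingers":0.35},{"ax":0,"ay":0,"az":0,"x":0.1,"y":0.05,"z":5.5,"fingers":0.35},{"ax":0,"ay":0,"az":0,"x":0.1,"y":0.05,"z":6.4,"fingers":0.35},{"ax":0,"ay":0,"az":0,"x":0.1,"y":0.05,"z":7,"fingers":0.35},{"ax":0,"ay":0,"az":0,"x":0.1,"y":0.05,"z":7.2,"fingers":0.35},{"ax":0,"ay":0,"az":0,"x":0.1,"y":0.05,"z":7.2,"fingers":0.35},{"ax":0,"ay":0,"az":0,"x":0.1,"y":0.05,"z":7.2,"fingers":0.35}]}'
```

```text
clock: 11.4
ee_pos: [0.5678, 0.3571, 0.0112]
ee_rot: [[0.335, 0.942, -0.001], [0.942, -0.335, 0.0], [-0.0, -0.001, -1.0]]
ft_force: [-0.1, 0.6, -0.0]
finger_gap: 0.0408
finger_force: 60.9
```

```bash
python3 -m creep '{"deltas":[{"ax":0,"ay":0,"az":0,"x":0,"y":0,"z":0.2,"fingers":0.35},{"ax":0,"ay":0,"az":0,"x":0,"y":0,"z":0.35,"fingers":0.35},{"ax":0,"ay":0,"az":0,"x":0,"y":0,"z":0.35,"fingers":0.35}]}'
```

```text
clock: 11.65
ee_pos: [0.5677, 0.3571, 0.0073]
ee_rot: [[0.335, 0.942, -0.001], [0.942, -0.335, 0.0], [-0.0, -0.001, -1.0]]
ft_force: [1.4, 0.7, 1.6]
finger_gap: 0.0402
finger_force: 61.1
```

Release, lift, then head for the magnet.

```bash
python3 -m creep '{"deltas":[{"ax":0,"ay":0,"az":0,"x":0,"y":0,"z":0,"fingers":0.52},{"ax":0,"ay":0,"az":0,"x":0,"y":0,"z":0,"fingers":0.6},{"ax":0,"ay":0,"az":0,"x":0,"y":0,"z":0,"fingers":0.62},{"ax":0,"ay":0,"az":0,"x":0,"y":0,"z":0,"fingers":0.62},{"ax":0,"ay":0,"az":0,"x":0,"y":0,"z":-1,"fingers":0.62},{"ax":0,"ay":0,"az":0,"x":0,"y":0,"z":-3,"fingers":0.62},{"ax":0,"ay":0,"az":0,"x":0,"y":0,"z":-6,"fingers":0.62},{"ax":0,"ay":0,"az":0,"x":0,"y":0,"z":-9,"fingers":0.62},{"ax":0,"ay":0,"az":0,"x":0,"y":0,"z":-10,"fingers":0.62},{"ax":0,"ay":0,"az":0,"x":0,"y":0,"z":-10,"fingers":0.62}]}'; python3 go.py .42 .10 .11 27;  python3 - <<'E'
from h import *
p=env.get_image("top"); q=env.get_image("side")
def o(im,z,x,y): return ortho(im,z,x+.05,y+.0665,400,300,.00033)
m=np.vstack([np.hstack([o(p,.01,.5678,.3555),o(q,.01,.5678,.3555)]),np.hstack([o(p,.006,.3503,.2933),o(q,.006,.3503,.2933)])])
save("na",cv2.convertScaleAbs(m,alpha=1.2))
for im in(p,q):
  for d in env.trace(im,"magnet")[:3]:
    f=dict(im); f["image"]=np.repeat((d["mask"]*255).astype(np.uint8)[...,None],3,2)
    b=(ortho(f,.006,.42,.363,350,350,.0004)[...,0]>127).astype(np.uint8)
    for c in cv2.findContours(b,0,2)[0]:
        (u,v),wh,an=cv2.minAreaRect(c); print(d["conf"],.42-v*.0004,.363-u*.0004,np.array(wh)*.4,an)
E
```

```text
clock: 12.48
ee_pos: [0.5689, 0.3576, 0.1106]
ee_rot: [[0.335, 0.942, 0.002], [0.942, -0.335, 0.002], [0.003, 0.001, -1.0]]
ft_force: [0.3, 0.0, 0.4]
finger_gap: 0.0528
finger_force: 0.0
t 12.48 pos [0.5689 0.3576 0.1106] q7 -0.92 gap 0.0528
shift cm [-29.26  -5.38  -0.03] turns [array([ 0.002, -0.002, -0.813]), array([-0.003, -0.003,  2.328])]
```

View pics/na.png

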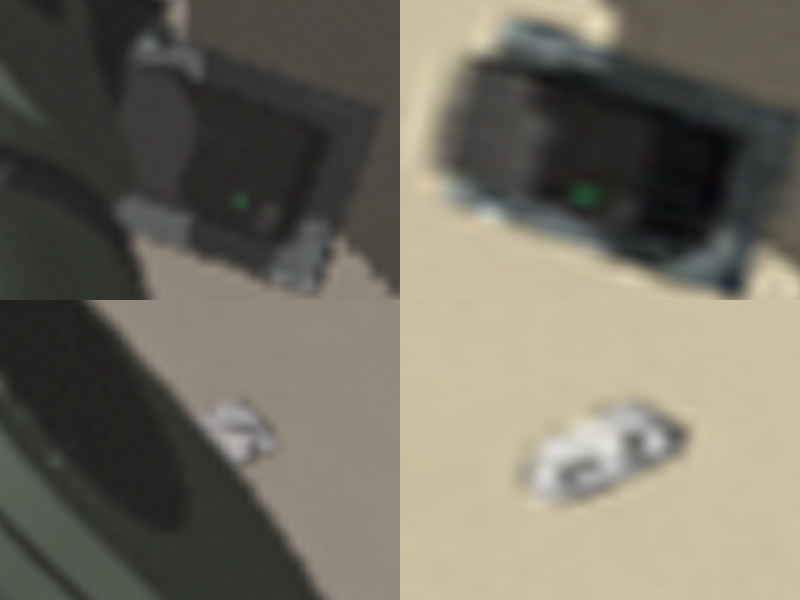

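The adapter sits in its nest (lamp at 240,200). I'll re-measure the magnet from the unobstructed first top picture.

```bash
python3 - <<'E'
from h import *
p=env.get_image("top"); q=env.get_image("side")
p["image"]=cv2.imread("pics/top0.png")[:,:,::-1].copy()
for im in(p,q):
  o=ortho(im,.005,.41,.353,300,300,.0004)
  hsv=cv2.cvtColor(o,cv2.COLOR_RGB2HSV); d=cv2.absdiff(o,np.full_like(o,np.median(o[60:100,100:250].reshape(-1,3),0))).max(2)
  for name,b in(("sat",hsv[...,1]<25),("diff",d>25),("diff40",d>40)):
    b=cv2.morphologyEx(b.astype(np.uint8),cv2.MORPH_CLOSE,np.ones((9,9)))
    for c in cv2.findContours(b,0,2)[0]:
        if 2500<cv2.contourArea(c)<12000:
            r=cv2.minAreaRect(c);B=cv2.boxPoints(r);e=max([B[1]-B[0],B[2]-B[1]],key=np.linalg.norm)
            m=cv2.moments(c)
            print(name,round(.41-r[0][1]*.0004,4),round(.353-r[0][0]*.0004,4),"cent",round(.41-m["m01"]/m["m00"]*.0004,4),round(.353-m["m10"]/m["m00"]*.0004,4),np.round(np.array(r[1])*.4,1),np.degrees(np.arctan2(-e[0],-e[1]))%180)
E
```

```text
sat 0.3513 0.2936 cent 0.351 0.2936 [22.  46.5] 116.21138
sat 0.3507 0.2947 cent 0.3502 0.2946 [21.7 51.2] 116.07536
diff 0.3495 0.2936 cent 0.3493 0.2919 [24.2 57.5] 115.407715
```

```bash
python3 go.py .3507 .294 .10 26.2
```

```text
t 12.78 pos [0.5673 0.3567 0.106 ] q7 -0.92 gap 0.0531
shift cm [-13.18 -18.3    0.68] turns [array([-0.003,  0.001, -0.799]), array([1.000e-03, 4.000e-03, 2.342e+00])]
```

```bash
python3 -m creep '{"deltas":[{"ax":0,"ay":0,"az":-0.1,"x":-1.8,"y":-2.5,"z":0,"fingers":0.55},{"ax":0,"ay":0,"az":-0.2,"x":-3.6,"y":-5,"z":0,"fingers":0.55},{"ax":0,"ay":0,"az":-0.3,"x":-5.4,"y":-7.5,"z":0,"fingers":0.55},{"ax":0,"ay":0,"az":-0.4,"x":-7.2,"y":-10,"z":0,"fingers":0.55},{"ax":0,"ay":0,"az":-0.5,"x":-9,"y":-12.5,"z":0,"fingers":0.55},{"ax":0,"ay":0,"az":-0.6,"x":-10.8,"y":-15,"z":0,"fingers":0.55},{"ax":0,"ay":0,"az":-0.7,"x":-12.6,"y":-17.5,"z":0,"fingers":0.55},{"ax":0,"ay":0,"az":-0.799,"x":-13.2,"y":-18.3,"z":0.3,"fingers":0.55},{"ax":0,"ay":0,"az":-0.799,"x":-13.2,"y":-18.3,"z":0.3,"fingers":0.55},{"ax":0,"ay":0,"az":-0.799,"x":-13.2,"y":-18.3,"z":0.3,"fingers":0.55},{"ax":0,"ay":0,"az":-0.799,"x":-13.2,"y":-18.3,"z":0.3,"fingers":0.55}]}'; python3 go.py .3507 .294 .002 26.2
```

```text
clock: 13.7
ee_pos: [0.3518, 0.2942, 0.1042]
ee_rot: [[-0.438, 0.899, -0.001], [0.899, 0.438, -0.0], [0.001, -0.001, -1.0]]
ft_force: [0.4, -0.5, 0.6]
finger_gap: 0.047
finger_force: 0.0
t 13.7 pos [0.3518 0.2942 0.1042] q7 -0.54 gap 0.047
shift cm [ 0.02 -0.1  10.23] turns [array([-0.001, -0.001, -0.003]), array([-1.000e-03,  2.000e-03,  3.138e+00])]
```

```bash
python3 -m creep '{"deltas":[{"ax":0,"ay":0,"az":0,"x":0,"y":-0.1,"z":3,"fingers":0.55},{"ax":0,"ay":0,"az":0,"x":0,"y":-0.1,"z":6,"fingers":0.55},{"ax":0,"ay":0,"az":0,"x":0,"y":-0.1,"z":8,"fingers":0.5},{"ax":0,"ay":0,"az":0,"x":0,"y":-0.1,"z":9.3,"fingers":0.45},{"ax":0,"ay":0,"az":0,"x":0,"y":-0.1,"z":9.9,"fingers":0.4},{"ax":0,"ay":0,"az":0,"x":0,"y":-0.1,"z":9.9,"fingers":0.4},{"ax":0,"ay":0,"az":0,"x":0,"y":-0.1,"z":9.9,"fingers":0.4},{"ax":0,"ay":0,"az":0,"x":0,"y":-0.1,"z":9.9,"fingers":0.4}]}'
```

```text
clock: 14.37
ee_pos: [0.3505, 0.2938, 0.0062]
ee_rot: [[-0.441, 0.898, -0.001], [0.898, 0.441, 0.001], [0.001, -0.001, -1.0]]
ft_force: [-0.2, -0.2, 0.2]
finger_gap: 0.0344
finger_force: 0.0
```

```bash
python3 -m creep '{"deltas":[{"ax":0,"ay":0,"az":0,"x":0,"y":0,"z":0.25,"fingers":0.4},{"ax":0,"ay":0,"az":0,"x":0,"y":0,"z":0.45,"fingers":0.4},{"ax":0,"ay":0,"az":0,"x":0,"y":0,"z":0.45,"fingers":0.35},{"ax":0,"ay":0,"az":0,"x":0,"y":0,"z":0.45,"fingers":0.3},{"ax":0,"ay":0,"az":0,"x":0,"y":0,"z":0.45,"fingers":0.1},{"ax":0,"ay":0,"az":0,"x":0,"y":0,"z":0.45,"fingers":0.1},{"ax":0,"ay":0,"az":0,"x":0,"y":0,"z":0.45,"fingers":0.1},{"ax":0,"ay":0,"az":0,"x":0,"y":0,"z":0.45,"fingers":0.1}]}'
```

```text
clock: 15.03
ee_pos: [0.3499, 0.2936, 0.0012]
ee_rot: [[-0.441, 0.897, -0.002], [0.897, 0.441, -0.0], [0.001, -0.002, -1.0]]
ft_force: [-1.7, -0.3, 8.1]
finger_gap: 0.0171
finger_force: 58.6
```

```bash
python3 -m creep '{"deltas":[{"ax":0,"ay":0,"az":0,"x":0,"y":0,"z":-0.5,"fingers":0.1},{"ax":0,"ay":0,"az":0,"x":0,"y":0,"z":-2,"fingers":0.1},{"ax":0,"ay":0,"az":0,"x":0,"y":0,"z":-5,"fingers":0.1},{"ax":0,"ay":0,"az":0,"x":0,"y":0,"z":-8,"fingers":0.1},{"ax":0,"ay":0,"az":0,"x":0,"y":0,"z":-9,"fingers":0.1},{"ax":0,"ay":0,"az":0,"x":0,"y":0,"z":-9,"fingers":0.1}]}'; python3 go.py .549 -.377 .09 0;  python3 - <<'E'
from h import *
q=env.get_image("side");p=env.get_image("top")
a=cv2.resize(q["image"][120:240,200:360],(400,300),interpolation=2)
f=cv2.convertScaleAbs(ortho(p,.01,.5678+.05,.3555+.0665,400,300,.00033),alpha=1.6)
g=cv2.convertScaleAbs(ortho(p,.004,.655+.05,.146+.0665,400,300,.00033),alpha=1.6)
g2=ortho(q,.004,.655+.05,.146+.0665,400,300,.00033)
save("mag",np.vstack([np.hstack([a,f]),np.hstack([g,g2])]))
E
```

```text
clock: 15.53
ee_pos: [0.3509, 0.294, 0.0934]
ee_rot: [[-0.441, 0.898, 0.001], [0.898, 0.441, 0.002], [0.002, 0.002, -1.0]]
ft_force: [0.4, 0.2, -0.4]
finger_gap: 0.017
finger_force: 58.9
t 15.53 pos [0.3509 0.294  0.0934] q7 -0.56 gap 0.017
shift cm [-68.97 -11.8    0.2 ] turns [array([ 0.001, -0.002,  0.457]), array([ 3.000e-03,  2.000e-03, -2.685e+00])]
```

View pics/mag.png

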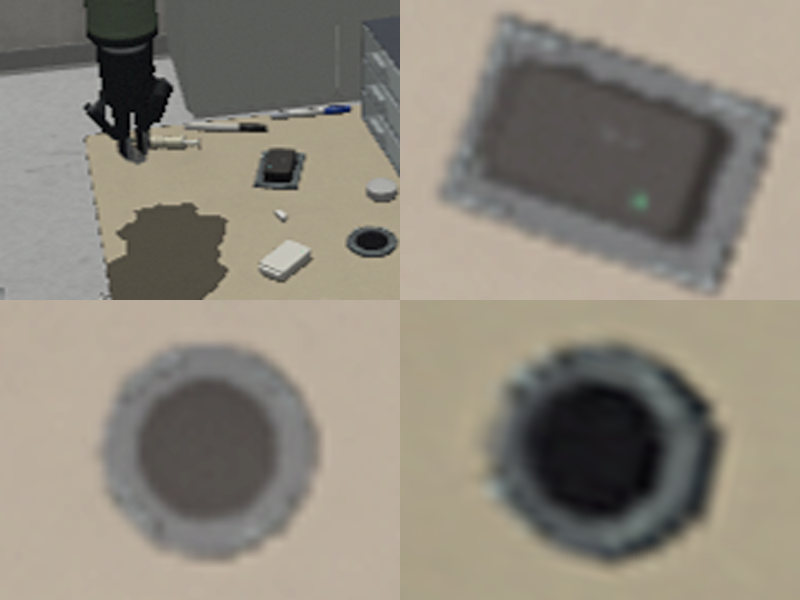

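The magnet is held (125,145), and the adapter lies squarely in its nest. I carry the magnet across.

```bash
python3 -m creep '{"deltas":[{"ax":0,"ay":0,"az":0,"x":-3,"y":-0.5,"z":0,"fingers":0.1},{"ax":0,"ay":0,"az":0.05,"x":-6.5,"y":-1.1,"z":0,"fingers":0.1},{"ax":0,"ay":0,"az":0.1,"x":-10,"y":-1.7,"z":0,"fingers":0.1},{"ax":0,"ay":0,"az":0.15,"x":-13.5,"y":-2.3,"z":0,"fingers":0.1},{"ax":0,"ay":0,"az":0.2,"x":-17,"y":-2.9,"z":0,"fingers":0.1},{"ax":0,"ay":0,"az":0.25,"x":-20.5,"y":-3.5,"z":0,"fingers":0.1},{"ax":0,"ay":0,"az":0.3,"x":-24,"y":-4.1,"z":0,"fingers":0.1},{"ax":0,"ay":0,"az":0.35,"x":-27.5,"y":-4.7,"z":0,"fingers":0.1},{"ax":0,"ay":0,"az":0.4,"x":-31,"y":-5.3,"z":0,"fingers":0.1},{"ax":0,"ay":0,"az":0.457,"x":-34.5,"y":-5.9,"z":0,"fingers":0.1},{"ax":0,"ay":0,"az":0.457,"x":-37,"y":-6.3,"z":0,"fingers":0.1},{"ax":0,"ay":0,"az":0.457,"x":-38,"y":-6.5,"z":0,"fingers":0.1}]}'; python3 go.py .549 -.377 .09 0
```

```text
clock: 16.63
ee_pos: [0.4594, -0.0799, 0.0897]
ee_rot: [[0.004, 1.0, -0.003], [1.0, -0.004, -0.001], [-0.001, -0.003, -1.0]]
ft_force: [0.3, -0.0, -0.8]
finger_gap: 0.0168
finger_force: 58.9
t 16.63 pos [ 0.4594 -0.0799  0.0897] q7 -0.25 gap 0.0168
shift cm [-2.968e+01  9.090e+00 -2.000e-02] turns [array([-0.003,  0.001, -0.004]), array([2.000e-03, 5.000e-03, 3.137e+00])]
```

```bash
python3 -m creep '{"deltas":[{"ax":0,"ay":0,"az":0,"x":-3,"y":0.9,"z":0,"fingers":0.1},{"ax":0,"ay":0,"az":0,"x":-6.5,"y":2,"z":0,"fingers":0.1},{"ax":0,"ay":0,"az":0,"x":-10,"y":3.1,"z":0,"fingers":0.1},{"ax":0,"ay":0,"az":0,"x":-13.5,"y":4.2,"z":0,"fingers":0.1},{"ax":0,"ay":0,"az":0,"x":-17,"y":5.2,"z":0,"fingers":0.1},{"ax":0,"ay":0,"az":0,"x":-20.5,"y":6.3,"z":0,"fingers":0.1},{"ax":0,"ay":0,"az":0,"x":-24,"y":7.4,"z":0,"fingers":0.1},{"ax":0,"ay":0,"az":0,"x":-27,"y":8.3,"z":0,"fingers":0.1},{"ax":0,"ay":0,"az":0,"x":-29.2,"y":9,"z":0,"fingers":0.1},{"ax":0,"ay":0,"az":0,"x":-29.7,"y":9.1,"z":0,"fingers":0.1},{"ax":0,"ay":0,"az":0,"x":-29.7,"y":9.1,"z":0,"fingers":0.1},{"ax":0,"ay":0,"az":0,"x":-29.7,"y":9.1,"z":0,"fingers":0.1}]}'; python3 go.py .5495 -.3765 .008 0
```

```text
clock: 17.63
ee_pos: [0.5503, -0.3717, 0.0895]
ee_rot: [[-0.001, 1.0, -0.003], [1.0, 0.001, 0.001], [0.001, -0.003, -1.0]]
ft_force: [0.6, 0.9, -0.9]
finger_gap: 0.017
finger_force: 58.9
t 17.63 pos [ 0.5503 -0.3717  0.0895] q7 0.28 gap 0.017
shift cm [-0.5  -0.05  8.15] turns [array([-0.003, -0.001,  0.001]), array([ 2.00e-03, -5.00e-03, -3.14e+00])]
```

```bash
python3 -m creep '{"deltas":[{"ax":0,"ay":0,"az":0,"x":0,"y":0,"z":2,"fingers":0.1},{"ax":0,"ay":0,"az":0,"x":0,"y":0,"z":4,"fingers":0.1},{"ax":0,"ay":0,"az":0,"x":0,"y":0,"z":5.5,"fingers":0.1},{"ax":0,"ay":0,"az":0,"x":0,"y":0,"z":6.5,"fingers":0.1},{"ax":0,"ay":0,"az":0,"x":0,"y":0,"z":7.2,"fingers":0.1},{"ax":0,"ay":0,"az":0,"x":0,"y":0,"z":7.2,"fingers":0.1},{"ax":0,"ay":0,"az":0,"x":0,"y":0,"z":7.2,"fingers":0.1}]}'; python3 go.py .5495 -.3765 .005 0
```

```text
clock: 18.22
ee_pos: [0.5506, -0.3728, 0.0191]
ee_rot: [[-0.0, 1.0, -0.002], [1.0, 0.0, -0.0], [-0.0, -0.002, -1.0]]
ft_force: [0.1, 0.9, -0.3]
finger_gap: 0.0168
finger_force: 58.9
t 18.22 pos [ 0.5506 -0.3728  0.0191] q7 0.26 gap 0.0168
shift cm [-0.37 -0.1   1.41] turns [array([-0.002,  0.   ,  0.   ]), array([-0.000e+00, -3.000e-03, -3.141e+00])]
```

```bash
python3 -m creep '{"deltas":[{"ax":0,"ay":0,"az":0,"x":-0.35,"y":-0.1,"z":0,"fingers":0.1},{"ax":0,"ay":0,"az":0,"x":-0.35,"y":-0.1,"z":0.5,"fingers":0.1},{"ax":0,"ay":0,"az":0,"x":-0.35,"y":-0.1,"z":1,"fingers":0.1},{"ax":0,"ay":0,"az":0,"x":-0.35,"y":-0.1,"z":1.1,"fingers":0.1},{"ax":0,"ay":0,"az":0,"x":-0.35,"y":-0.1,"z":1.1,"fingers":0.1},{"ax":0,"ay":0,"az":0,"x":-0.35,"y":-0.1,"z":1.1,"fingers":0.1}]}'; python3 go.py .5495 -.3765 .005 0
```

```text
clock: 18.72
ee_pos: [0.5493, -0.3766, 0.0076]
ee_rot: [[-0.0, 1.0, -0.002], [1.0, 0.0, -0.0], [-0.0, -0.002, -1.0]]
ft_force: [-0.2, 0.2, -0.7]
finger_gap: 0.0168
finger_force: 58.9
t 18.72 pos [ 0.5493 -0.3766  0.0076] q7 0.26 gap 0.0168
shift cm [0.01 0.02 0.26] turns [array([-0.002,  0.   ,  0.   ]), array([-0.000e+00, -3.000e-03, -3.142e+00])]
```

```bash
python3 -m creep '{"deltas":[{"ax":0,"ay":0,"az":0,"x":0,"y":0,"z":0.15,"fingers":0.1},{"ax":0,"ay":0,"az":0,"x":0,"y":0,"z":0.25,"fingers":0.1},{"ax":0,"ay":0,"az":0,"x":0,"y":0,"z":0.25,"fingers":0.1}]}'
```

```text
clock: 18.97
ee_pos: [0.5494, -0.3767, 0.0054]
ee_rot: [[0.0, 1.0, -0.002], [1.0, -0.0, -0.0], [-0.0, -0.002, -1.0]]
ft_force: [-0.5, 0.9, 1.4]
finger_gap: 0.0169
finger_force: 59.6
```

```bash
python3 -m creep '{"deltas":[{"ax":0,"ay":0,"az":0,"x":0,"y":0,"z":0,"fingers":0.26},{"ax":0,"ay":0,"az":0,"x":0,"y":0,"z":0,"fingers":0.32},{"ax":0,"ay":0,"az":0,"x":0,"y":0,"z":0,"fingers":0.36},{"ax":0,"ay":0,"az":0,"x":0,"y":0,"z":0,"fingers":0.36},{"ax":0,"ay":0,"az":0,"x":0,"y":0,"z":-0.5,"fingers":0.36},{"ax":0,"ay":0,"az":0,"x":0,"y":0,"z":-2,"fingers":0.36},{"ax":0,"ay":0,"az":0,"x":0,"y":0,"z":-5,"fingers":0.4},{"ax":0,"ay":0,"az":0,"x":0,"y":0,"z":-8,"fingers":0.8},{"ax":0,"ay":0,"az":0,"x":0,"y":0,"z":-10,"fingers":0.8},{"ax":0,"ay":0,"az":0,"x":0,"y":0,"z":-10,"fingers":0.8}]}'; python3 - <<'E'
from h import *
p=env.get_image("top"); q=env.get_image("side")
p["image"]=cv2.imread("pics/top0.png")[:,:,::-1].copy()
# lip gaps of the disc nest: brightness/texture on the ring 29.5..35.5 mm radius
o=ortho(p,.006,.656+.05,.1445+.05,400,400,.00025).astype(np.float32).mean(2)
for r in (.031,.033,.035):
    a=np.radians(np.arange(0,360,10)); u=(.05-r*np.sin(a))/.00025; v=(.05-r*np.cos(a))/.00025
    print(r,cv2.remap(o,u.astype(np.float32),v.astype(np.float32),1).ravel().astype(int).tolist())
E
python3 go.py .4345 -.0905 .10 0
```

```text
clock: 19.8
ee_pos: [0.5511, -0.3776, 0.111]
ee_rot: [[0.0, 1.0, 0.004], [1.0, -0.0, -0.004], [-0.004, 0.004, -1.0]]
ft_force: [0.3, -0.7, 0.2]
finger_gap: 0.0677
finger_force: 0.0
0.031 [71, 69, 78, 73, 74, 73, 66, 73, 76, 72, 73, 78, 76, 77, 77, 62, 74, 74, 75, 75, 77, 84, 73, 76, 68, 74, 74, 73, 73, 74, 78, 69, 73, 70, 71, 70]
0.033 [76, 74, 82, 78, 83, 75, 75, 82, 84, 78, 79, 81, 69, 80, 78, 69, 74, 73, 72, 71, 76, 80, 70, 72, 63, 73, 72, 70, 69, 74, 74, 68, 70, 67, 76, 72]
0.035 [91, 88, 87, 89, 91, 85, 90, 93, 93, 87, 92, 87, 80, 88, 87, 76, 79, 77, 71, 68, 73, 73, 66, 72, 68, 75, 73, 70, 68, 75, 72, 77, 76, 75, 86, 87]
t 19.9 pos [ 0.5497 -0.3769  0.1068] q7 0.29 gap 0.068
shift cm [ 28.64 -11.53   0.65] turns [array([-0.   ,  0.001, -0.   ]), array([2.000e-03, 0.000e+00, 3.141e+00])]
```

```bash
python3 - <<'E'
from h import *
p=env.get_image("top"); q=env.get_image("side")
for im,cx,cy,nm in((p,.6563,.1443,"t"),(q,.656,.148,"s")):
    o=ortho(im,.006,cx+.05,cy+.05,400,400,.00025).astype(np.float32).mean(2)
    a=np.radians(np.arange(0,360,2)); M=[]
    for r in np.arange(.0285,.0345,.001):
        u=(.05-r*np.sin(a))/.00025; v=(.05-r*np.cos(a))/.00025
        M.append(cv2.remap(o,u.astype(np.float32),v.astype(np.float32),1).ravel())
    M=np.array(M); R_=np.abs(np.diff(M,axis=1,append=M[:,:1])).mean(0)
    print(nm,"rough per 15deg",R_[:180].reshape(-1,1).reshape(12*2,-1)[:, :].mean(1).round(1) if False else [round(float(np.take(R_,range(i-4,i+4),mode="wrap").mean()),1) for i in range(0,180,5)])
    F=sum(np.roll(R_,-45*k) for k in range(4))[:45]; print(" folded, 0..88 by 6deg",np.convolve(np.r_[F[-3:],F,F[:3]],np.ones(7)/7,"valid")[::3].round(1).tolist())
m=q["image"]; save("lip",np.hstack([cv2.resize(m[195:245,320:375],(400,400),interpolation=2),cv2.convertScaleAbs(cv2.resize(p["image"][155:195,232:272],(400,400),interpolation=2),alpha=1.8)]))
E
```

```text
t rough per 15deg [0.5, 1.1, 1.5, 1.3, 1.2, 1.5, 2.0, 1.4, 0.9, 0.8, 0.6, 1.1, 1.8, 1.5, 2.0, 2.4, 1.3, 0.4, 0.3, 0.5, 1.2, 1.9, 1.3, 1.3, 1.5, 0.7, 0.5, 0.3, 0.8, 0.8, 1.3, 1.3, 1.2, 1.1, 0.9, 0.7]
 folded, 0..88 by 6deg [1.7, 2.1, 3.6, 4.5, 5.1, 6.5, 5.7, 4.7, 5.7, 6.6, 7.1, 5.4, 3.0, 2.6, 2.3]
s rough per 15deg [0.4, 0.4, 0.5, 0.6, 0.6, 0.7, 0.8, 2.7, 4.6, 1.6, 0.4, 0.3, 0.3, 0.2, 0.2, 0.2, 0.2, 0.1, 0.2, 0.2, 0.2, 0.2, 0.2, 0.5, 1.6, 4.6, 2.8, 0.9, 0.6, 0.3, 0.4, 0.4, 0.5, 0.4, 0.3, 0.2]
 folded, 0..88 by 6deg [2.6, 1.9, 1.4, 1.3, 1.5, 1.6, 1.4, 1.4, 1.9, 2.0, 3.1, 6.1, 9.3, 8.4, 4.7]
```

View pics/lip.png

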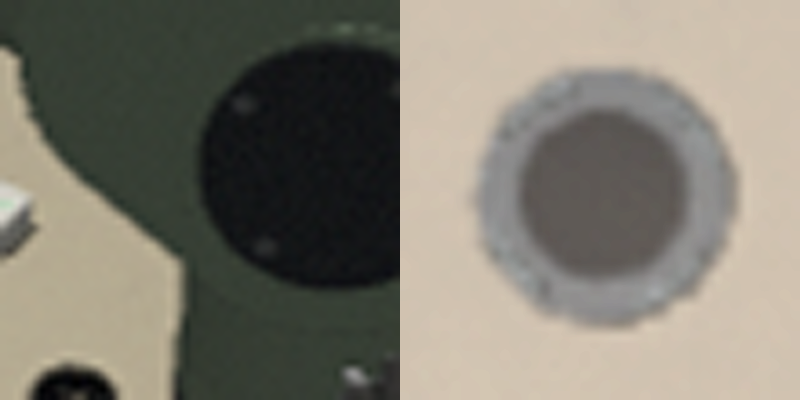

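The top view's roughness shows the lip arcs on the diagonals, so the disc nest's gaps lie along the world x and y axes. I keep closing yaw 0 and move to the disc.

```bash
python3 -m creep '{"deltas":[{"ax":0,"ay":0,"az":0,"x":3,"y":-1.2,"z":0,"fingers":0.8},{"ax":0,"ay":0,"az":0,"x":6.5,"y":-2.6,"z":0,"fingers":0.8},{"ax":0,"ay":0,"az":0,"x":10,"y":-4,"z":0,"fingers":0.8},{"ax":0,"ay":0,"az":0,"x":13.5,"y":-5.4,"z":0,"fingers":0.8},{"ax":0,"ay":0,"az":0,"x":17,"y":-6.8,"z":0,"fingers":0.8},{"ax":0,"ay":0,"az":0,"x":20.5,"y":-8.3,"z":0,"fingers":0.8},{"ax":0,"ay":0,"az":0,"x":24,"y":-9.7,"z":0,"fingers":0.8},{"ax":0,"ay":0,"az":0,"x":27,"y":-10.9,"z":0,"fingers":0.8},{"ax":0,"ay":0,"az":0,"x":28.6,"y":-11.5,"z":0.6,"fingers":0.8},{"ax":0,"ay":0,"az":0,"x":28.6,"y":-11.5,"z":0.6,"fingers":0.8},{"ax":0,"ay":0,"az":0,"x":28.6,"y":-11.5,"z":0.6,"fingers":0.8},{"ax":0,"ay":0,"az":0,"x":28.6,"y":-11.5,"z":0.6,"fingers":0.8}]}'; python3 go.py .4342 -.0905 .004 0
```

```text
clock: 21.0
ee_pos: [0.4346, -0.0914, 0.0991]
ee_rot: [[0.001, 1.0, -0.002], [1.0, -0.001, -0.001], [-0.001, -0.002, -1.0]]
ft_force: [0.7, -0.5, -0.5]
finger_gap: 0.0683
finger_force: 0.0
t 21.0 pos [ 0.4346 -0.0914  0.0991] q7 -0.25 gap 0.0683
shift cm [ 0.09 -0.02  9.51] turns [array([-0.002,  0.001, -0.001]), array([1.000e-03, 3.000e-03, 3.141e+00])]
```

```bash
python3 - <<'E'
from h import *
q=env.get_image("side");p=env.get_image("top")
a=cv2.resize(q["image"][220:310,250:370],(400,300),interpolation=2)
b=cv2.convertScaleAbs(ortho(p,.006,.5495+.05,-.377+.0665,400,300,.00033),alpha=1.6)
save("d",np.hstack([a,b]))
E
```

```text
(no output)
```

View pics/d.png

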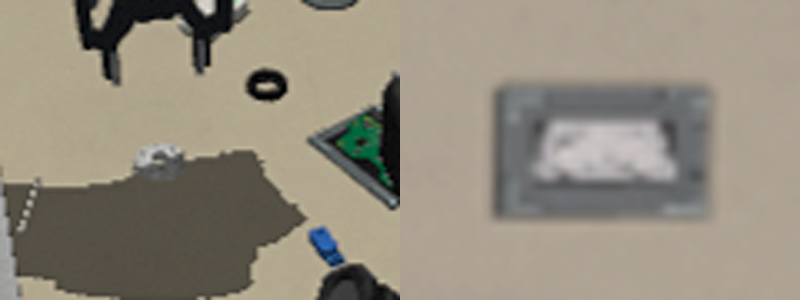

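The magnet sits on its outline inside the lip (606,150), and the fingers straddle the disc. I descend and grip it high, so the tips clear the lip.

```bash
python3 -m creep '{"deltas":[{"ax":0,"ay":0,"az":0,"x":0.1,"y":0,"z":3,"fingers":0.8},{"ax":0,"ay":0,"az":0,"x":0.1,"y":0,"z":6,"fingers":0.8},{"ax":0,"ay":0,"az":0,"x":0.1,"y":0,"z":8,"fingers":0.8},{"ax":0,"ay":0,"az":0,"x":0.1,"y":0,"z":9.2,"fingers":0.75},{"ax":0,"ay":0,"az":0,"x":0.1,"y":0,"z":9.4,"fingers":0.7},{"ax":0,"ay":0,"az":0,"x":0.1,"y":0,"z":9.4,"fingers":0.65},{"ax":0,"ay":0,"az":0,"x":0.1,"y":0,"z":9.4,"fingers":0.65}]}'
```

```text
clock: 21.68
ee_pos: [0.4345, -0.0901, 0.0059]
ee_rot: [[0.001, 1.0, -0.001], [1.0, -0.001, -0.0], [-0.0, -0.001, -1.0]]
ft_force: [0.5, -0.0, 1.0]
finger_gap: 0.0555
finger_force: 0.0
```

```bash
python3 -m creep '{"deltas":[{"ax":0,"ay":0,"az":0,"x":0,"y":0,"z":0.25,"fingers":0.65},{"ax":0,"ay":0,"az":0,"x":0,"y":0,"z":0.25,"fingers":0.65},{"ax":0,"ay":0,"az":0,"x":0,"y":0,"z":0.25,"fingers":0.4},{"ax":0,"ay":0,"az":0,"x":0,"y":0,"z":0.25,"fingers":0.4},{"ax":0,"ay":0,"az":0,"x":0,"y":0,"z":0.25,"fingers":0.4},{"ax":0,"ay":0,"az":0,"x":0,"y":0,"z":0.25,"fingers":0.4},{"ax":0,"ay":0,"az":0,"x":0,"y":0,"z":0.25,"fingers":0.4}]}'; python3 go.py .656 .146 .08 0
```

```text
clock: 22.27
ee_pos: [0.4344, -0.0898, 0.0039]
ee_rot: [[0.0, 1.0, -0.001], [1.0, -0.0, -0.001], [-0.001, -0.001, -1.0]]
ft_force: [-2.7, 1.3, 24.9]
finger_gap: 0.0412
finger_force: 57.6
t 22.27 pos [ 0.4344 -0.0898  0.0039] q7 -0.3 gap 0.0412
shift cm [23.58 22.15 -7.65] turns [array([-0.001,  0.001, -0.   ]), array([1.000e-03, 1.000e-03, 3.142e+00])]
```

```bash
python3 -m creep '{"deltas":[{"ax":0,"ay":0,"az":0,"x":0,"y":0,"z":-1,"fingers":0.4},{"ax":0,"ay":0,"az":0,"x":0,"y":0,"z":-4,"fingers":0.4},{"ax":0,"ay":0,"az":0,"x":0,"y":0,"z":-7,"fingers":0.4},{"ax":0,"ay":0,"az":0,"x":1.5,"y":1.4,"z":-8,"fingers":0.4},{"ax":0,"ay":0,"az":0,"x":4,"y":3.8,"z":-8,"fingers":0.4},{"ax":0,"ay":0,"az":0,"x":6.5,"y":6.2,"z":-8,"fingers":0.4},{"ax":0,"ay":0,"az":0,"x":9,"y":8.5,"z":-8,"fingers":0.4},{"ax":0,"ay":0,"az":0,"x":11.5,"y":10.8,"z":-8,"fingers":0.4},{"ax":0,"ay":0,"az":0,"x":14,"y":13.2,"z":-8,"fingers":0.4},{"ax":0,"ay":0,"az":0,"x":16.5,"y":15.5,"z":-8,"fingers":0.4},{"ax":0,"ay":0,"az":0,"x":19,"y":17.9,"z":-8,"fingers":0.4},{"ax":0,"ay":0,"az":0,"x":21,"y":19.7,"z":-8,"fingers":0.4}]}'; python3 go.py .656 .146 .075 0
```

```text
clock: 23.27
ee_pos: [0.6326, 0.1226, 0.0829]
ee_rot: [[-0.001, 1.0, -0.001], [1.0, 0.001, 0.001], [0.001, -0.001, -1.0]]
ft_force: [-1.0, -0.2, 0.0]
finger_gap: 0.0409
finger_force: 60.5
t 23.27 pos [0.6326 0.1226 0.0829] q7 -0.43 gap 0.0409
shift cm [2.34 2.34 0.79] turns [array([-0.001, -0.001,  0.001]), array([ 1.000e-03, -2.000e-03, -3.141e+00])]
```

```bash
python3 -m creep '{"deltas":[{"ax":0,"ay":0,"az":0,"x":2,"y":2,"z":0,"fingers":0.4},{"ax":0,"ay":0,"az":0,"x":2.5,"y":2.4,"z":1,"fingers":0.4},{"ax":0,"ay":0,"az":0,"x":2.5,"y":2.4,"z":3,"fingers":0.4},{"ax":0,"ay":0,"az":0,"x":2.5,"y":2.4,"z":5,"fingers":0.4},{"ax":0,"ay":0,"az":0,"x":2.5,"y":2.4,"z":5.5,"fingers":0.4},{"ax":0,"ay":0,"az":0,"x":2.5,"y":2.4,"z":5.5,"fingers":0.4},{"ax":0,"ay":0,"az":0,"x":2.5,"y":2.4,"z":5.5,"fingers":0.4}]}'; python3 go.py .656 .146 .008 0
```

```text
clock: 23.85
ee_pos: [0.6556, 0.1453, 0.0282]
ee_rot: [[0.0, 1.0, -0.001], [1.0, -0.0, -0.0], [-0.0, -0.001, -1.0]]
ft_force: [0.2, -0.2, -0.5]
finger_gap: 0.0407
finger_force: 60.7
t 23.85 pos [0.6556 0.1453 0.0282] q7 -0.44 gap 0.0407
shift cm [0.07 0.05 2.02] turns [array([-0.001,  0.   , -0.   ]), array([0.000e+00, 2.000e-03, 3.141e+00])]
```

```bash
python3 -m creep '{"deltas":[{"ax":0,"ay":0,"az":0,"x":0.05,"y":0.05,"z":0.7,"fingers":0.4},{"ax":0,"ay":0,"az":0,"x":0.05,"y":0.05,"z":1.3,"fingers":0.4},{"ax":0,"ay":0,"az":0,"x":0.05,"y":0.05,"z":1.8,"fingers":0.4},{"ax":0,"ay":0,"az":0,"x":0.05,"y":0.05,"z":1.9,"fingers":0.4},{"ax":0,"ay":0,"az":0,"x":0.05,"y":0.05,"z":1.9,"fingers":0.4},{"ax":0,"ay":0,"az":0,"x":0.05,"y":0.05,"z":1.9,"fingers":0.4}]}'
```

```text
clock: 24.35
ee_pos: [0.6557, 0.1458, 0.0083]
ee_rot: [[0.0, 1.0, -0.002], [1.0, -0.0, -0.0], [-0.0, -0.002, -1.0]]
ft_force: [-0.8, 0.5, 0.6]
finger_gap: 0.0407
finger_force: 60.9
```

```bash
python3 -m creep '{"deltas":[{"ax":0,"ay":0,"az":0,"x":0,"y":0,"z":0.03,"fingers":0.5},{"ax":0,"ay":0,"az":0,"x":0,"y":0,"z":0.03,"fingers":0.58},{"ax":0,"ay":0,"az":0,"x":0,"y":0,"z":0.03,"fingers":0.66},{"ax":0,"ay":0,"az":0,"x":0,"y":0,"z":0.03,"fingers":0.66},{"ax":0,"ay":0,"az":0,"x":0,"y":0,"z":-0.5,"fingers":0.66},{"ax":0,"ay":0,"az":0,"x":0,"y":0,"z":-2,"fingers":0.7},{"ax":0,"ay":0,"az":0,"x":0,"y":0,"z":-5,"fingers":0.8},{"ax":0,"ay":0,"az":0,"x":0,"y":0,"z":-9,"fingers":0.8},{"ax":0,"ay":0,"az":0,"x":-4,"y":-4,"z":-10,"fingers":0.8},{"ax":0,"ay":0,"az":0,"x":-8,"y":-8,"z":-10,"fingers":0.8},{"ax":0,"ay":0,"az":0,"x":-10,"y":-12,"z":-10,"fingers":0.8},{"ax":0,"ay":0,"az":0,"x":-12,"y":-16,"z":-10,"fingers":0.8}]}'; python3 - <<'E'
from h import *
p=env.get_image("top");q=env.get_image("side")
def o(im,x,y): return cv2.convertScaleAbs(ortho(im,.008,x+.06,y+.08,400,300,.0004),alpha=1.6 if im is p else 1)
save("fin",np.vstack([np.hstack([o(p,.656,.146),o(p,.5678,.356)]),np.hstack([o(p,.5495,-.377),o(p,.6385,-.1245)])]))
save("fin2",q["image"])
E
```

```text
clock: 25.35
ee_pos: [0.5255, 0.0417, 0.1101]
ee_rot: [[0.001, 1.0, 0.0], [1.0, -0.001, -0.0], [-0.0, 0.0, -1.0]]
ft_force: [2.2, -0.3, -1.0]
finger_gap: 0.0684
finger_force: 0.0
```

View pics/fin.png

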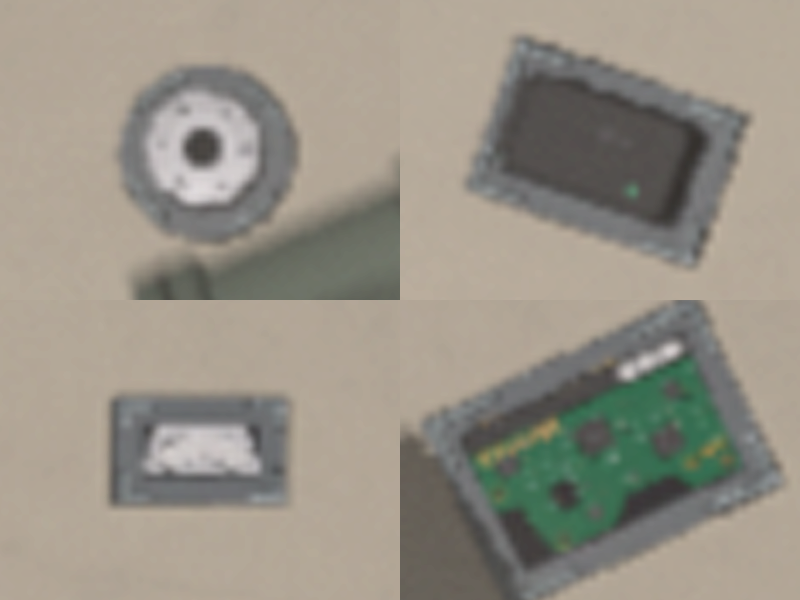

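View pics/fin2.png

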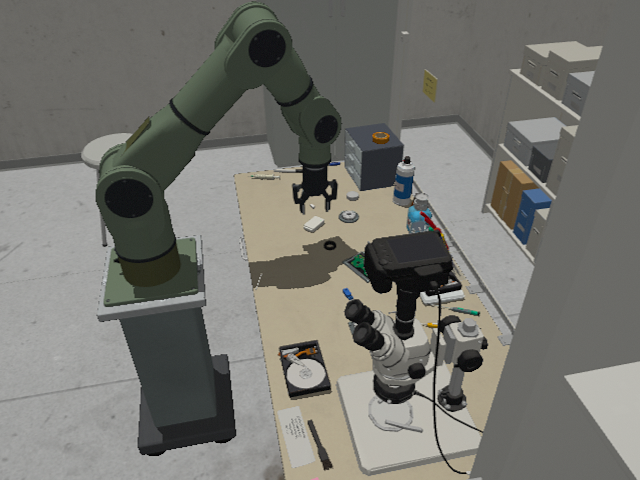

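All four parts lie flat in their nests: disc (202,148), adapter (600,145), magnet (202,448), board (600,450). The drive is untouched and the gripper is clear, so I hand in.

```bash
python3 -c "
from rig import env
print(env.sign_off())"
```

```text
the job is handed in; nothing more can be done
None
```

All four parts are in their matching nests and released, the open drive was not touched, and the job was handed in at about 25 s; no verdict came back at hand-in.

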